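# Bring the flask round on the finds carousel

## Task

Smoothly turn the finds carousel by the grip on its top until the compartment holding the small narrow-necked clay flask stands in the middle of the front opening of the clear dust cover. Then lift the flask out and stand it upright on the round cork pad in the cream tray, its whole foot on the pad, without dropping it. Leave the other vessels standing in the carousel.

Things in the scene. Friction and masses are not known exactly. Their poses are not given: they have to be found in the camera images.
- carousel: Aluminium dish, 356 mm across, its six compartments centred on its own x axis and every 60 degrees (1.047 rad) from it. Origin on its axis. It starts with x within 0.2 rad of the station's x, turns up to 2 rad either way (0.1 N m friction, lightly damped), stays where left. Turn it smoothly: jerks tip vessels. The flask starts one compartment left or right of the opening: 0.85 to 1.25 rad, one grasp.
- station: Plywood base, 380 mm square, 18 mm thick, fixed; origin: its underside on the carousel's axis; its -x side is the front. Corner posts carry a clear sheet, 124 to 129 mm above the table, over all but a U-shaped cut 160 mm wide, open at the front edge and ending 20 mm behind the axis. Compartments beside the opening lie under the sheet, out of reach; lift the flask clear of it when carrying.
- handle (a point): Centre of the black bar grip on the carousel's axis, above the cover, 158 mm above the table: 60 mm long (its own x axis), 16 mm thick (y), 36 mm tall (140 to 176 mm above the table). It turns with the carousel. Pinch it across its thickness from above and turn about the vertical. The clear cover lies 11 mm below its underside.
- opening (a point): Fixed point in the middle of the front opening, 125 mm from the axis, at the carousel's floor (32 mm above the table); -x points outward, y across the opening. The dish's rim stands 16 mm above its floor, the radial dividers 26 mm.
- flask: Terracotta flask, the only vessel with a long narrow neck: 85 mm tall, about 90 g, foot 38 mm across, belly 44 mm (up to 30 mm high), straight neck 20 mm across from 48 mm to the top. Origin: centre of underside, z up. Grip the neck about 70 mm up, fingers closing along y of opening: this keeps the gripper's body clear of the bar grip.
- pad_top (a point): Centre of the top face of the round cork pad, 72 mm across, 12 mm above the table. The pad is fixed in the middle of a cream tray, 240 x 200 mm (x, y), rim 18 mm high, fixed to the table.
- beaker: Bystander: plain terracotta beaker without a neck, 60 mm tall, 46 to 50 mm across, in the compartment on the other side of the opening from the flask at the start. Origin: centre of underside, z up.
- squat_jar: Bystander: squat brown jar, 52 mm tall, 66 mm across, short wide neck, in the rear compartment. Origin: centre of underside, z up.
- bowl: Bystander: shallow open terracotta bowl, 72 mm across, 30 mm tall, in the compartment at the opening at the start. Origin: centre of underside, z up.

How it is judged (in metres and radians):
On the way:
1. the carousel has been turned so that the flask, standing in its own compartment, is in the middle of the front opening (angle between the x axis of carousel and the x axis of station, either way round between 0.837 and 1.257 rad and horizontal distance between flask and opening below 0.032 m and height (world z) of flask below 0.04 m and angle between flask's own z axis and vertical below 0.2 rad), for 0.2 s.
At the end, for the whole second after the job is handed in: The flask stands upright (within 10 degrees) and at rest on the cork pad, its centre within 20 mm of the pad's centre; the beaker, the squat jar and the bowl still stand upright in the carousel (horizontal distance between flask and pad_top below 0.02 m and height (world z) of flask between 0.008 and 0.018 m and angle between flask's own z axis and vertical below 0.17 rad and linear speed of flask below 0.03 m/s and angle between each of beaker, squat_jar, bowl's own z axis and vertical below 0.35 rad and horizontal distance between each of beaker, squat_jar, bowl and handle below 0.178 m); the robot touches nothing.
It fails at once if another vessel is tipped over (more than 35 degrees) (angle between any of beaker, squat_jar, bowl's own z axis and vertical above 0.61 rad).
It fails at once if the flask is dropped (falls freely from more than about 18 mm) (linear speed of flask above 0.6 m/s and contact force between the fingers and flask below 0.05 N).
It also fails if it takes over 51 s, if anything falls off the work surface, if the arm or the gripper's body presses on something with over 40 N, if the wrist force passes 120 N, or if a joint passes its speed limit or range.

## Robot

A 6-joint arm with a two-finger parallel gripper is mounted at the origin on the work surface. World frame = base frame: x ahead of the robot, y to its left, z up, the work surface at z = 0. Lengths are in m, angles in degrees, forces in N, time in s.
With the tool pointing down it reaches from about 0.35 to 0.85 m from the base axis. Payload 8.1 kg.
Tool frame: the origin (TCP) lies at the very end of the fingers, on their centre line; the grasp point (between the pads) lies 19 mm behind it; z points along the fingers, y is the line along which they close (so a half turn about z gives the same grasp; the last joint's range is limited). The gripper opens to 93 mm and grips with 3 to 60 N. Pads are 15 mm wide; open, the fingers measure 128 mm over their backs; the gripper's body (75 mm by 188 mm) begins 65 mm behind the grasp point.
Start: joints at [68.961, 7.471, 85.268, -0, 87.261, -4.893], TCP at [0.167, 0.576, 0.219] pointing down, gripper open.
Joint ranges: [-169.43, 169.43], [-51.17, 129.36], [1.28, 143.12], [-76.62, 256.62], [0, 156.53], [-152.29, 152.29]. Speed limits (degrees/s): [136.94, 136.94, 159.86, 180, 180, 180].

## Interface

Orientations are given as [roll, pitch, yaw] about the fixed x, y, z axes, in that order (R = Rz(yaw) Ry(pitch) Rx(roll)).
In Python, from cell import monitor, cams, job gives the robot as it stands. The module is installed in compiled form; this text tells all that it offers.
- The arm moves only by the shell command python3 -m handwheel 'ROWS'. ROWS is JSON, one flat list of numbers, 5 for each row, row after row: the closure in counts, from 0 (fully open) to 255 (shut), then the shift along the tool's x, y, z in cm, then the turn about the tool's z in rad. In form: [jaw, tx, ty, tz, roll, jaw, tx, ty, tz, roll, ...]. A call has 1 to 10 rows; each row is the pose to reach, as a shift and turn from the pose commanded when the call began, along the tool's axes at that moment; what a row does not reach only later rows make up. A row lasts 1/10 s, in which the tool goes at most 50 mm and 8.59 degrees, less where a joint would pass 70% of its speed; a pose out of reach is approached as far as the arm can. A call with a gripper value outside its range is refused whole. The fingers move at their own pace and stop on an object; the grip force is fixed at half the most. Time passes only in rows, so rows that repeat a pose let the fingers close. It gives the time, the measured TCP pose, the force, the opening and the grip force at its end, in the units of the state.
- monitor.get_state(): the state, without advancing time (a new reading comes with each control period).
- cams.grab_frame(name): name is "scene" or "top" or "wrist"; returns the picture (384x512x3 uint8, red, green, blue); there is no depth.
- cams.camera_params(name): a dict with "intrinsics" (3x3 intrinsics, pixels), "origin" and "attitude" of the camera in the world; the wrist camera has in their place "T_tool_cam" (4x4, takes a point from camera to tool coordinates, whose origin is the TCP and whose axes are the flange's). Camera axes: x right, y down, z forward; pixel columns grow to the right and rows downward; lengths in m; the calibration is good to about 2 mm. A picture is of the moment at which its call begins: read the wrist's pose just before it. camera_params takes no time and is no camera call.
- job.hand_in(): hands the job in; it is judged then, once.
The state is a dict: "time": time; "joint_positions": joint angles; "qvel": joint speeds; "effort": joint torques, N m; "position": TCP position; "eef_rot": TCP orientation; "contact_force": force on the tool from outside, world axes, zero at the start; "ft_torque": the same for the moment, N m; "gripper_width": finger opening in m; "finger_force": force on a finger pad.
Only numpy, scipy, OpenCV 4.12 (cv2) and the standard library are available. Lean on these libraries where they do the work, as an engineer would, in place of code of your own. Each camera call takes 0.05 s, during which the arm holds its last target. There are 200 camera calls.

## Working session

There is one attempt and no reset: what is moved stays moved. The work goes in short steps, Python scripts to look and compute and a shell command to move; the robot and the scene stay as the last step left them, time stands still between calls to the robot, and variables do not carry over. Pictures are saved under pics/ and viewed, at most 10 in all, crops included, and the job is handed in when it is done.

```bash
mkdir -p pics; python3 - <<'E'
from cell import monitor,cams
import cv2,numpy as np
s=monitor.get_state();print(s)
for n in("scene","top"):
    p=cams.camera_params(n);print(n,p)
    cv2.imwrite(f"pics/{n}0.png",cams.grab_frame(n)[:,:,::-1])
print(cams.camera_params("wrist"))
E
```

```text
{'time': 0.0, 'joint_positions': array([ 6.89622513e+01,  7.51314148e+00,  8.53295892e+01, -1.69431227e-03,
        8.72605687e+01, -4.89333362e+00]), 'qvel': array([-0.01612582, -0.12763418, -0.04630273, -0.06634049,  0.15193833,
       -0.098001  ]), 'effort': array([-1.67145681e-04, -5.59815681e+01, -4.91773975e+01,  7.69777433e-02,
        3.48599965e-02, -9.57563475e-05]), 'position': array([0.16662382, 0.57581066, 0.21760497]), 'eef_rot': array([-1.79896933e+02, -7.12547842e-03,  1.63855661e+02]), 'contact_force': array([-0.0521185 ,  0.26601513, -0.32486569]), 'ft_torque': array([-0.04383108,  0.00218966,  0.05961888]), 'finger_force': 0.0, 'gripper_width': 0.09295957243786505}
scene {'intrinsics': array([[471.01346478,   0.        , 259.6797026 ],
       [  0.        , 471.01346478, 190.74439245],
       [  0.        ,   0.        ,   1.        ]]), 'origin': array([1.46616136, 0.41651231, 0.9090437 ]), 'attitude': array([-129.6563798 ,   -0.78640178,  113.33446154])}
top {'intrinsics': array([[487.14113459,   0.        , 243.85179282],
       [  0.        , 487.14113459, 184.94642578],
       [  0.        ,   0.        ,   1.        ]]), 'origin': array([0.52681209, 0.04583386, 1.22768778]), 'attitude': array([-176.15589441,    0.68076735,  -88.67887258])}
{'intrinsics': array([[267.13212751,   0.        , 254.67201243],
       [  0.        , 267.13212751, 189.823239  ],
       [  0.        ,   0.        ,   1.        ]]), 'T_tool_cam': array([[ 5.04924535e-04, -9.65911665e-01, -2.58871396e-01,
         7.25640590e-02],
       [ 9.99999223e-01,  7.82735621e-04, -9.70092979e-04,
         6.89319232e-04],
       [ 1.13965199e-03, -2.58870705e-01,  9.65911310e-01,
        -1.65359999e-01],
       [ 0.00000000e+00,  0.00000000e+00,  0.00000000e+00,
         1.00000000e+00]])}
```

View pics/top0.png

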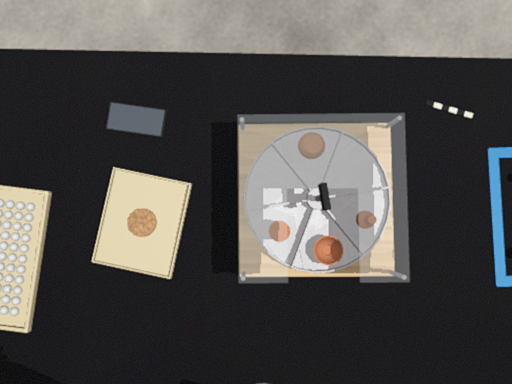

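View pics/scene0.png

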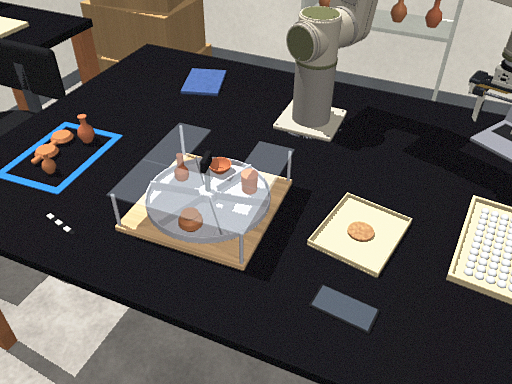

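The top view shows the carousel with the grip at about (324,196), the bowl at the front (328,250), the flask at (365,219), the beaker at (279,231), the squat jar at the rear (312,145) and the pad at (142,222). Next I'll project these into world coordinates and take a closer look.

```bash
cat > h.py <<'E'
from cell import monitor,cams
import cv2,numpy as np
from scipy.spatial.transform import Rotation as R
def tool():
    s=monitor.get_state();T=np.eye(4);T[:3,:3]=R.from_euler('xyz',s['eef_rot'],degrees=True).as_matrix();T[:3,3]=s['position'];return T
def cam(n,T=None):
    p=cams.camera_params(n)
    if n=="wrist": M=T@p['T_tool_cam']; return p['intrinsics'],M[:3,:3],M[:3,3]
    return p['intrinsics'],R.from_euler('xyz',p['attitude'],degrees=True).as_matrix(),p['origin']
def w(c,uv,z):
    K,Rm,o=c; d=Rm@np.linalg.solve(K,[*uv,1]); return o+d*(z-o[2])/d[2]
def px(c,P):
    K,Rm,o=c; q=K@(Rm.T@(np.asarray(P)-o)); return q[:2]/q[2]
E
python3 - <<'E'
from h import *
c=cam("top"); im=cv2.imread("pics/top0.png")
for n,uv,z in[("handle",(324,196),.176),("flask",(365,219),.1),("bowl",(328,250),.05),("pad",(142,222),.012)]: print(n,w(c,uv,z).round(4))
# front corners of base, sheet corners
crop=im[100:300,225:425];cv2.imwrite("pics/c.png",cv2.resize(crop,(600,600),interpolation=cv2.INTER_CUBIC))
b=(im.max(2)<45).astype(np.uint8);b[:178]=0;b[215:]=0;b[:,:310]=0;b[:,340:]=0
y,x=np.nonzero(b);print(len(x),cv2.minAreaRect(np.c_[x,y].astype(np.float32)))
hsv=cv2.cvtColor(im,cv2.COLOR_BGR2HSV)
m=((hsv[...,1]>110)&(hsv[...,2]>90)).astype(np.uint8);m[:,:110]=0;m[:,175:]=0;m[:190]=0;m[255:]=0
y,x=np.nonzero(m);print("pad",len(x),x.min(),x.max(),y.min(),y.max(),w(c,(x.mean(),y.mean()),.012))
E
```

```text
handle [ 0.5771 -0.1134  0.176 ]
flask [ 0.5299 -0.2197  0.1   ]
bowl [ 0.4539 -0.1436  0.05  ]
pad [0.5099 0.3141 0.012 ]
64 ((322.0, 196.5), (25.0, 6.0), 90.0)
pad 170 129 155 209 235 [0.51066379 0.31759828 0.012     ]
```

View pics/c.png

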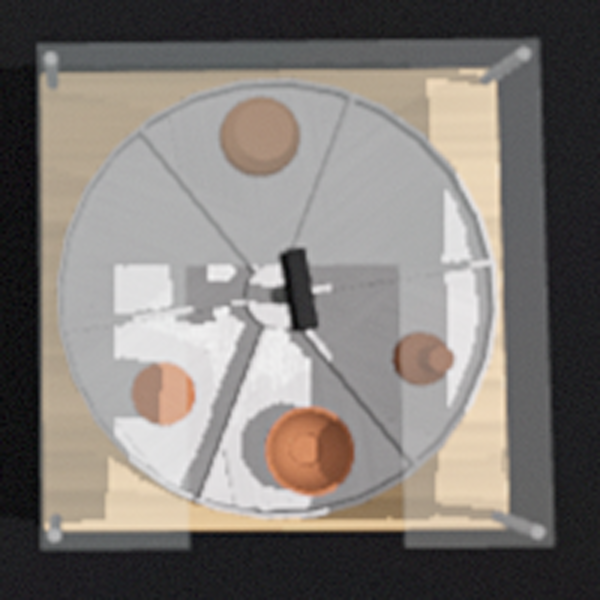

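```bash
python3 - <<'E'
from h import *
c=cam("top"); f=lambda u,v,z:w(c,(225+(u+.5)/3-.5,100+(v+.5)/3-.5),z)
P=[f(37,43,.129),f(540,38,.129),f(554,547,.129),f(41,549,.129)]
for p in P:print(p.round(4))
print("sheet c",np.mean(P,0).round(4))
for a,b in((0,3),(1,2),(0,1),(3,2)):
    d=P[a]-P[b];print(np.linalg.norm(d).round(4),np.degrees(np.arctan2(d[1],d[0])).round(2))
print("U mid",f(190,549,.129),f(404,548,.129),f(400,265,.129))
# rim of dish ellipse z=.048: left 60, right 495, top 80, bottom 517
print("dish c",[f(*q,.048).round(4) for q in((60,295),(495,283),(285,80),(290,517))])
a,b=f(294,250,.176),f(306,329,.176);d=a-b;print("handle",(a+b)/2,np.linalg.norm(d),np.degrees(np.arctan2(d[1],d[0])))
print("flask",f(441,360,.117),"beaker",f(168,390,.092),"bowl",f(310,450,.062))
T=tool();print(T[:3,:3].round(3))
E
```

```text
[0.7623 0.08   0.129 ]
[ 0.7739 -0.3013  0.129 ]
[ 0.3924 -0.312   0.129 ]
[0.3816 0.0679 0.129 ]
sheet c [ 0.5776 -0.1164  0.129 ]
0.3809 1.82
0.3817 1.61
0.3815 91.75
0.38 91.63
U mid [ 0.38433882 -0.04279709  0.129     ] [ 0.38897472 -0.20125753  0.129     ] [ 0.59915197 -0.19674616  0.129     ]
dish c [array([0.5741, 0.059 , 0.048 ]), array([ 0.5917, -0.291 ,  0.048 ]), array([ 0.7533, -0.1202,  0.048 ]), array([ 0.401 , -0.1286,  0.048 ])]
handle [ 0.57686545 -0.11482616  0.176     ] 0.05738489663144931 9.3127747955478
flask [ 0.52869448 -0.23082313  0.117     ] beaker [ 0.5007249  -0.02672196  0.092     ] bowl [ 0.45539841 -0.1416607   0.062     ]
[[-0.961  0.278 -0.001]
 [ 0.278  0.961 -0.002]
 [ 0.    -0.002 -1.   ]]
```

Geometry checks: axis (0.577,-0.115), station yaw 1.7°, carousel yaw 9.3°, and the flask at a radius of 125 mm and bearing -112.8°. The turn needed is about -66° (clockwise from above). I'll move above the grip.

```bash
python3 -m handwheel '[0,-10,-9.4,-1,-0.1, 0,-20,-19,-2,-0.2, 0,-30,-28,-3,-0.3, 0,-40,-38,-4,-0.4, 0,-50,-47,-4,-0.443, 0,-58.6,-55,-4,-0.443, 0,-58.6,-55,-4,-0.443, 0,-58.6,-55,-4,-0.443, 0,-58.6,-55,-4,-0.443, 0,-58.6,-55,-4,-0.443]'; python3 - <<'E'
from h import *
T=tool();d=T[:3,:3].T@(np.array([.577,-.115,.26])-T[:3,3]);print(d*100)
E
```

```text
time: 1.1
position: [0.4216, 0.1449, 0.246]
eef_rot: [180.0, 0.0, -170.8]
contact_force: [-0.2, 0.6, 1.2]
gripper_width: 0.0927
finger_force: 0.0
[-11.16280847 -28.14484472  -1.39900696]
```

```bash
python3 -m handwheel '[0,-11.2,-28.1,-1.4,0, 0,-11.2,-28.1,-1.4,0, 0,-11.2,-28.1,-1.4,0, 0,-11.2,-28.1,-1.4,0, 0,-11.2,-28.1,-1.4,0, 0,-11.2,-28.1,-1.4,0, 0,-11.2,-28.1,-1.4,0, 0,-11.2,-28.1,-1.4,0, 0,-11.2,-28.1,-1.4,0, 0,-11.2,-28.1,-1.4,0]'; python3 - <<'E'
from h import *
T=tool();print(T[:3,3]);c=cam("wrist",T)
im=cams.grab_frame("wrist")[:,:,::-1].copy();np.save("pics/T1.npy",T)
cv2.imwrite("pics/w1.png",im)
print(px(c,[.577,-.115,.176]),px(c,[.577,-.115,.129]))
E
```

```text
time: 2.1
position: [0.5765, -0.1112, 0.2604]
eef_rot: [180.0, 0.0, -170.7]
contact_force: [-0.4, 0.5, -0.7]
gripper_width: 0.0933
finger_force: 0.0
[ 0.57649351 -0.11117667  0.26035565]
[249.88948956 195.02297133] [250.61628226 183.60450674]
```

View pics/w1.png

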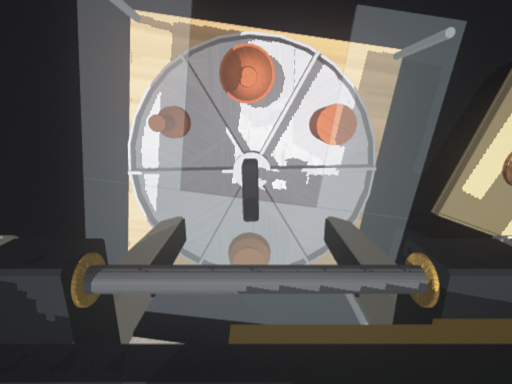

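The grip runs from (251,161) to (251,221), centred near (251,192), and its axis lines up with the tool x axis. That agrees with the estimate to about 1 mm.

```bash
python3 - <<'E'
from h import *
T=np.load("pics/T1.npy");c=cam("wrist",T)
a,b=w(c,(251,161),.176),w(c,(251,221),.176);print(a,b,(a+b)/2)
m=w(c,(251,192),.176);m[2]=.145;print(m)
T=tool();print(T[:3,3],T[:3,:3].T@(m-T[:3,3])*100)
E
```

```text
[ 0.5439468  -0.11922945  0.176     ] [ 0.60348623 -0.10963928  0.176     ] [ 0.57371651 -0.11443436  0.176     ]
[ 0.57381206 -0.11441897  0.145     ]
[ 0.57655774 -0.11118996  0.260496  ] [ 0.32961729 -0.27360055 11.54943365]
```

```bash
python3 -m handwheel '[0,0.1,-0.33,3,0, 0,0.1,-0.33,6,0, 0,0.1,-0.33,9,0, 0,0.1,-0.33,11,0, 0,0.1,-0.33,11.5,0, 0,0.1,-0.33,11.5,0, 255,0.1,-0.33,11.5,0, 255,0.1,-0.33,11.5,0, 255,0.1,-0.33,11.5,0, 255,0.1,-0.33,11.5,0]' && python3 -m handwheel '[255,0,0,0,0, 255,0,0,0,0, 255,0,0,0,0]'
```

```text
time: 3.15
position: [0.5769, -0.1161, 0.146]
eef_rot: [-180.0, 0.1, -170.8]
contact_force: [0.4, -0.5, -0.2]
gripper_width: 0.0655
finger_force: 0.0
time: 3.45
position: [0.5764, -0.116, 0.145]
eef_rot: [180.0, -0.0, -170.8]
contact_force: [0.8, 0.2, -0.5]
gripper_width: 0.0415
finger_force: 0.0
```

```bash
python3 -m handwheel '[255,0,0,0,0, 255,0,0,0,0, 255,0,0,0,0, 255,0,0,0,0, 255,0,0,0,0]'
```

```text
time: 3.95
position: [0.5763, -0.1158, 0.145]
eef_rot: [180.0, -0.0, -170.8]
contact_force: [-0.7, 1.4, 0.8]
gripper_width: 0.0162
finger_force: 29.9
```

```bash
python3 -m handwheel '[255,0,0,0,0.002, 255,0,0,0,0.008, 255,0,0,0,0.018, 255,0,0,0,0.032, 255,0,0,0,0.05, 255,0,0,0,0.072, 255,0,0,0,0.098, 255,0,0,0,0.128, 255,0,0,0,0.162, 255,0,0,0,0.2]' && python3 -m handwheel '[255,0,0,0,0.042, 255,0,0,0,0.087, 255,0,0,0,0.132, 255,0,0,0,0.177, 255,0,0,0,0.222, 255,0,0,0,0.267, 255,0,0,0,0.312, 255,0,0,0,0.357, 255,0,0,0,0.402, 255,0,0,0,0.447]' && python3 -m handwheel '[255,0,0,0,0.045, 255,0,0,0,0.09, 255,0,0,0,0.135, 255,0,0,0,0.18, 255,0,0,0,0.225, 255,0,0,0,0.267, 255,0,0,0,0.305, 255,0,0,0,0.338, 255,0,0,0,0.366, 255,0,0,0,0.39]' && python3 -m handwheel '[255,0,0,0,0.021, 255,0,0,0,0.04, 255,0,0,0,0.057, 255,0,0,0,0.072, 255,0,0,0,0.085, 255,0,0,0,0.096, 255,0,0,0,0.105, 255,0,0,0,0.113, 255,0,0,0,0.119, 255,0,0,0,0.123]'; python3 - <<'E'
from h import *
im=cams.grab_frame("top")[:,:,::-1];cv2.imwrite("pics/c2.png",cv2.resize(im[100:300,225:425],(600,600),interpolation=cv2.INTER_CUBIC))
E
```

```text
time: 4.95
position: [0.5764, -0.1158, 0.145]
eef_rot: [180.0, -0.0, 177.6]
contact_force: [-0.4, 3.1, 0.5]
gripper_width: 0.0156
finger_force: 29.9
time: 5.95
position: [0.5764, -0.1158, 0.145]
eef_rot: [180.0, -0.0, 152.0]
contact_force: [-0.4, 2.6, 0.2]
gripper_width: 0.0159
finger_force: 29.9
time: 6.95
position: [0.5764, -0.1157, 0.145]
eef_rot: [180.0, -0.0, 129.7]
contact_force: [-1.6, 3.4, 1.2]
gripper_width: 0.0155
finger_force: 29.9
time: 7.95
position: [0.5764, -0.1157, 0.145]
eef_rot: [180.0, -0.0, 122.7]
contact_force: [0.4, 4.4, 0.2]
gripper_width: 0.016
finger_force: 29.9
```

View pics/c2.png

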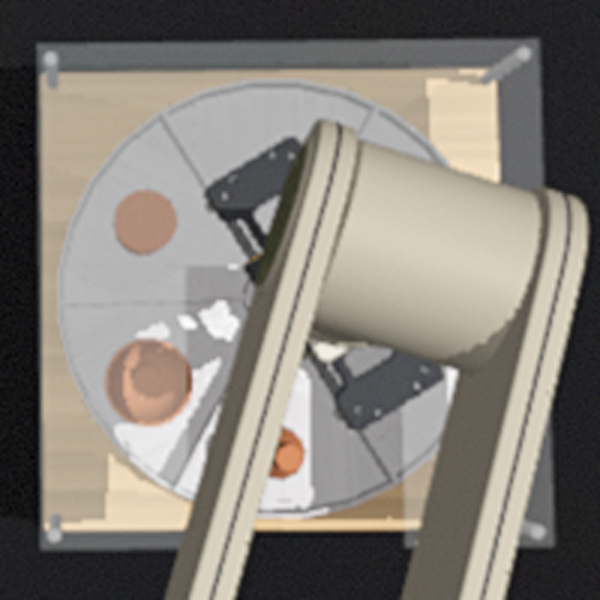

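The flask stands upright in the front opening with its mouth near crop (288,457), and the bowl and beaker are upright. I'll release, rise, and move to view it from above.

```bash
python3 -m handwheel '[110,0,0,0,0, 110,0,0,0,0, 110,0,0,0,0, 110,0,0,0,0, 110,0,0,0,0, 110,0,0,-2,0, 110,0,0,-5,0, 110,0,0,-8,0, 110,0,0,-10.5,0, 110,0,0,-11,0]'; python3 - <<'E'
from h import *
c=cam("top"); f=lambda u,v,z:w(c,(225+(u+.5)/3-.5,100+(v+.5)/3-.5),z)
print("flask",f(288,457,.117))
T=tool();print(T[:3,3],T[:3,:3].T@(np.array([.452,-.1193,.25])-T[:3,3])*100)
E
```

```text
time: 9.0
position: [0.5781, -0.1165, 0.2592]
eef_rot: [179.8, 0.3, 122.8]
contact_force: [0.3, -0.2, -0.1]
gripper_width: 0.053
finger_force: 0.0
flask [ 0.4531348 -0.1163372  0.117    ]
[ 0.57806357 -0.1165269   0.2591752 ] [  6.59441892 -10.75365186   0.84355623]
```

```bash
python3 -m handwheel '[110,1,-1.6,0,-0.12, 110,2,-3.2,0,-0.26, 110,3,-5,0,-0.4, 110,4.2,-6.8,0,-0.54, 110,5.2,-8.4,0,-0.68, 110,6,-9.6,0,-0.82, 110,6.5,-10.4,0,-0.95, 110,6.6,-10.6,0,-1.03, 110,6.6,-10.6,0,-1.03, 110,6.6,-10.6,0,-1.03]'; python3 - <<'E'
from h import *
T=tool();print(T[:3,3]);c=cam("wrist",T)
im=cams.grab_frame("wrist")[:,:,::-1].copy();np.save("pics/T2.npy",T)
cv2.imwrite("pics/w2.png",im);t=cams.grab_frame("top")[:,:,::-1];cv2.imwrite("pics/t2.png",t)
print(px(c,[.453,-.1165,.117]),px(c,[.453,-.1165,.032]),px(c,[.452,-.1193,.032]))
E
```

```text
time: 10.0
position: [0.4513, -0.1178, 0.2542]
eef_rot: [180.0, -0.1, -178.4]
contact_force: [0.1, -0.2, -0.1]
gripper_width: 0.0527
finger_force: 0.0
[ 0.45132576 -0.11778732  0.25419341]
[255.13108085 184.16644308] [255.05698124 170.4801346 ] [253.17592848 169.7569805 ]
```

View pics/w2.png

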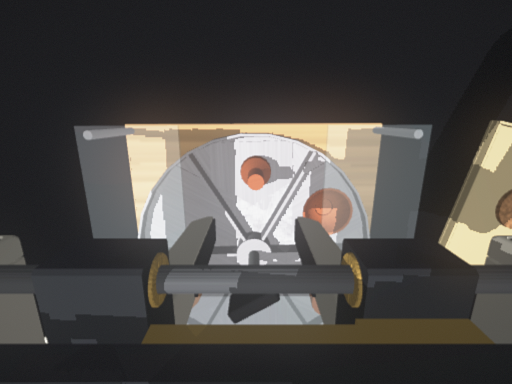

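The neck top is at (257,183) and the belly at (256,171), so the flask is at about (0.453,-0.115), 4 mm from the opening point. I'll descend and grip the neck.

```bash
python3 -m handwheel '[110,-0.15,0.27,2,0, 110,-0.15,0.27,5,0, 110,-0.15,0.27,8,0, 110,-0.15,0.27,11,0, 110,-0.15,0.27,13.5,0, 110,-0.15,0.27,15.5,0, 110,-0.15,0.27,16.7,0, 110,-0.15,0.27,17.2,0, 110,-0.15,0.27,17.2,0, 110,-0.15,0.27,17.2,0]' && python3 -m handwheel '[255,0,0,0,0, 255,0,0,0,0, 255,0,0,0,0, 255,0,0,0,0, 255,0,0,0,0, 255,0,0,0,0, 255,0,0,0,0, 255,0,0,0,0]'
```

```text
time: 11.1
position: [0.4537, -0.1154, 0.0841]
eef_rot: [-180.0, 0.1, -178.2]
contact_force: [-0.3, -0.2, 0.3]
gripper_width: 0.0527
finger_force: 0.0
time: 11.9
position: [0.4529, -0.1151, 0.083]
eef_rot: [180.0, -0.0, -178.2]
contact_force: [-0.8, 0.2, 0.7]
gripper_width: 0.019
finger_force: 30.0
```

```bash
python3 -m handwheel '[255,0,0,-0.4,0, 255,0,0,-1.4,0, 255,0,0,-3.2,0, 255,0,0,-5.4,0, 255,0,0,-7.8,0, 255,0,0,-10.2,0, 255,0,0,-12.4,0, 255,0,0,-14,0, 255,0,0,-14.8,0, 255,0,0,-15,0]'; python3 - <<'E'
from h import *
c=cam("top"); im=cv2.imread("pics/t2.png");hsv=cv2.cvtColor(im,cv2.COLOR_BGR2HSV)
m=((hsv[...,1]>110)&(hsv[...,2]>60)&(hsv[...,2]<215)).astype(np.uint8);m[:,:122]=0;m[:,162:]=0;m[:202]=0;m[242:]=0
m=cv2.morphologyEx(m,cv2.MORPH_CLOSE,np.ones((5,5)))
y,x=np.nonzero(m);print(len(x),cv2.minEnclosingCircle(np.c_[x,y].astype(np.float32)),x.mean(),y.mean())
cv2.imwrite("pics/pad.png",cv2.resize(np.hstack([im[200:245,120:165],cv2.cvtColor(m[200:245,120:165]*255,cv2.COLOR_GRAY2BGR)]),None,fx=8,fy=8,interpolation=cv2.INTER_NEAREST))
q=w(c,(x.mean(),y.mean()),.012);print(q)
T=tool();print(T[:3,3],T[:3,:3].T@(q-T[:3,3])*100)
E
```

```text
time: 12.9
position: [0.4535, -0.1153, 0.2346]
eef_rot: [-179.9, 0.1, -178.2]
contact_force: [-0.4, -0.2, -1.5]
gripper_width: 0.0186
finger_force: 30.0
421 ((141.76388549804688, 222.07638549804688), 13.680704116821289) 143.2684085510689 222.72446555819477
[0.50813948 0.31084126 0.012     ]
[ 0.45352445 -0.11532811  0.23457004] [-6.741682   42.44548599 22.23366824]
```

View pics/pad.png

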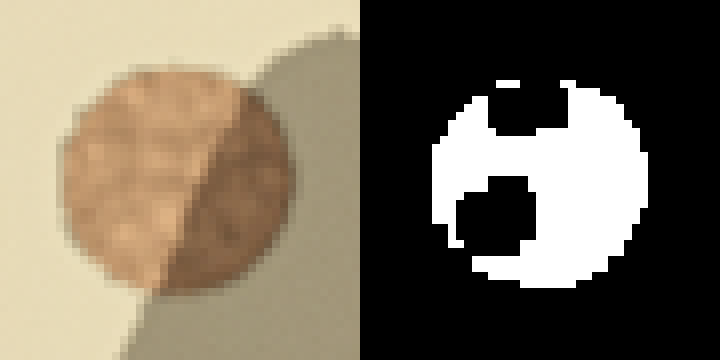

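The pad circle spans x 62–294 and y 65–296 in the crop, so its centre is at image pixel (141.8,222.1), or about (0.5097,0.3146). I'll carry the flask over.

```bash
python3 -m handwheel '[255,-0.07,0.4,0,0, 255,-0.23,1.4,0,0, 255,-0.49,3,0,0, 255,-0.85,5.2,0,0, 255,-1.28,7.8,0,0, 255,-1.77,10.8,0,0, 255,-2.29,14,0,0, 255,-2.85,17.4,0,0, 255,-3.42,20.9,0,0, 255,-3.99,24.4,0,0]' && python3 -m handwheel '[255,-0.56,3.4,0,0, 255,-1.08,6.6,0,0, 255,-1.55,9.5,0,0, 255,-1.96,12,0,0, 255,-2.3,14.1,0,0, 255,-2.58,15.8,0,0, 255,-2.78,17,0,0, 255,-2.91,17.8,0,0, 255,-2.98,18.2,0,0, 255,-3.01,18.4,0,0]'; python3 - <<'E'
from h import *
T=tool();print(T[:3,3]);c=cam("wrist",T)
im=cams.grab_frame("wrist")[:,:,::-1].copy();cv2.imwrite("pics/w3.png",im);np.save("pics/T3.npy",T)
print(px(c,[.5097,.3146,.012]))
E
```

```text
time: 13.9
position: [0.4844, 0.1321, 0.2319]
eef_rot: [-180.0, -0.1, -178.2]
contact_force: [0.3, -0.4, -0.8]
gripper_width: 0.0189
finger_force: 30.0
time: 14.9
position: [0.5097, 0.3147, 0.233]
eef_rot: [-180.0, -0.0, -178.2]
contact_force: [0.0, -0.0, -0.7]
gripper_width: 0.0187
finger_force: 30.0
[0.5096567  0.31474395 0.23301949]
[254.20218077 169.38609148]
```

View pics/w3.png

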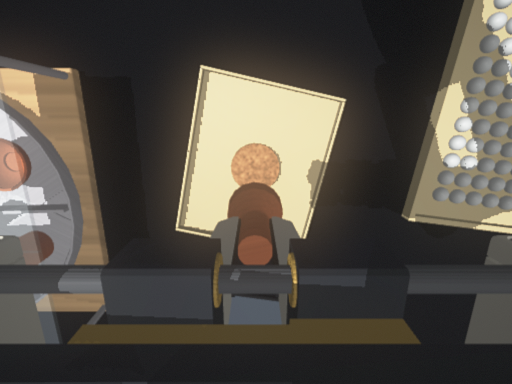

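The pad spans columns 231–281, with its centre near (256,168.5) against a predicted (254.2,169.4), an error of about 2 mm. I'll lower the flask with a +0.15 cm correction in y.

```bash
python3 -m handwheel '[255,0,0.15,0.6,0, 255,0,0.15,2,0, 255,0,0.15,4.2,0, 255,0,0.15,6.6,0, 255,0,0.15,9,0, 255,0,0.15,11.2,0, 255,0,0.15,13,0, 255,0,0.15,14.4,0, 255,0,0.15,15.3,0, 255,0,0.15,15.8,0]' && python3 -m handwheel '[255,0,0,0.2,0, 255,0,0,0.4,0, 255,0,0,0.6,0, 255,0,0,0.75,0, 255,0,0,0.9,0, 255,0,0,1,0, 255,0,0,1.1,0, 255,0,0,1.1,0, 255,0,0,1.1,0]'
```

```text
time: 15.95
position: [0.5091, 0.316, 0.0739]
eef_rot: [-180.0, -0.1, -178.2]
contact_force: [-0.3, 0.1, 0.2]
gripper_width: 0.0187
finger_force: 30.0
time: 16.85
position: [0.5095, 0.3164, 0.064]
eef_rot: [-180.0, -0.0, -178.2]
contact_force: [-0.8, 0.0, -0.9]
gripper_width: 0.0191
finger_force: 30.0
```

Not in contact yet, so I'll ease down the last millimetre or two.

```bash
python3 -m handwheel '[255,0,0,0.04,0, 255,0,0,0.08,0, 255,0,0,0.12,0, 255,0,0,0.12,0, 255,0,0,0.12,0]'
```

```text
time: 17.35
position: [0.5096, 0.3164, 0.0631]
eef_rot: [180.0, 0.0, -178.2]
contact_force: [-1.0, -1.2, 0.7]
gripper_width: 0.0189
finger_force: 30.0
```

```bash
python3 -m handwheel '[255,0,0,0.03,0, 255,0,0,0.06,0, 255,0,0,0.06,0, 255,0,0,0.06,0]' && python3 -m handwheel '[90,0,0,0,0, 90,0,0,0,0, 90,0,0,0,0, 90,0,0,0,0, 90,0,0,0,0, 90,0,0,0,0, 90,0,0,-1,0, 90,0,0,-3,0, 90,0,0,-5,0, 90,0,0,-8,0]' && python3 -m handwheel '[90,1,0,-4,0, 90,4,0,-8,0, 90,8,0,-10,0, 90,10,0,-12,0, 90,10,0,-12,0]'; python3 - <<'E'
from h import *
t=cams.grab_frame("top")[:,:,::-1];s=cams.grab_frame("scene")[:,:,::-1]
a=cv2.resize(s[120:290,110:430],None,fx=2.4,fy=2.4);cv2.imwrite("pics/s4.png",a)
cv2.imwrite("pics/t4.png",cv2.resize(t[100:300,85:415],None,fx=2.4,fy=2.4))
E
```

```text
time: 17.75
position: [0.5098, 0.3164, 0.0631]
eef_rot: [180.0, 0.0, -178.2]
contact_force: [-2.2, -1.3, 6.4]
gripper_width: 0.0189
finger_force: 30.0
time: 18.75
position: [0.5086, 0.3159, 0.1423]
eef_rot: [-179.9, -0.1, -178.2]
contact_force: [0.1, 0.1, 0.9]
gripper_width: 0.0602
finger_force: 0.0
time: 19.25
position: [0.4091, 0.3145, 0.2674]
eef_rot: [179.8, 0.3, -178.1]
contact_force: [0.7, 0.7, 0.7]
gripper_width: 0.0603
finger_force: 0.0
```

View pics/s4.png

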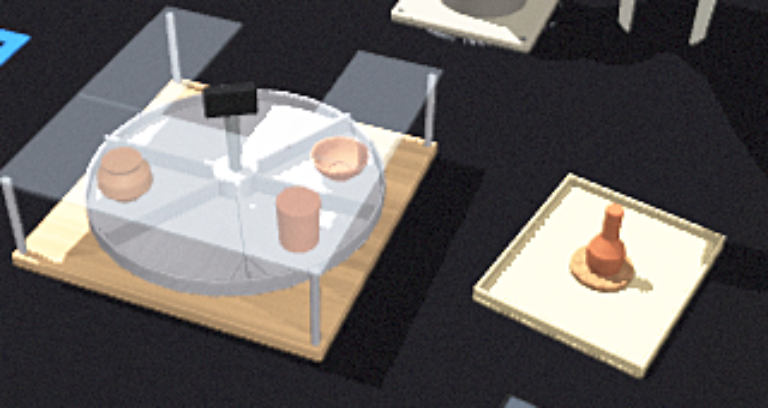

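View pics/t4.png

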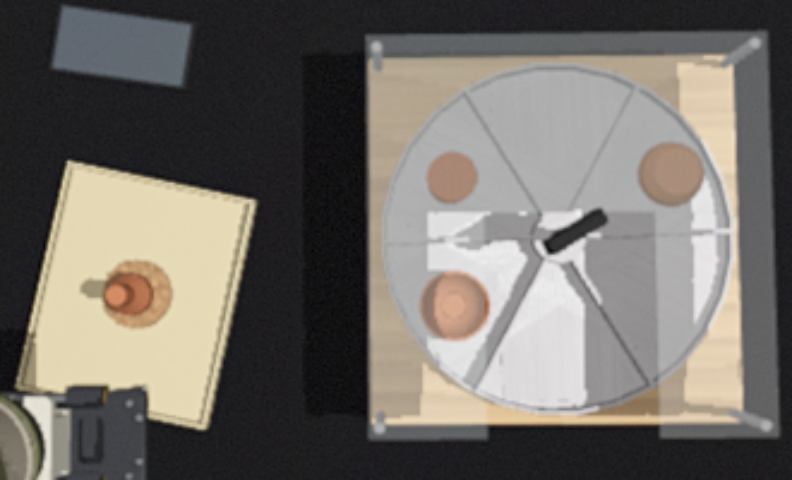

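The flask stands upright in the middle of the cork pad. The jar, beaker and bowl are all upright in the carousel, and the robot is clear.

```bash
python3 -c "
from cell import job
print(job.hand_in())"
```

```text
the job is handed in; nothing more can be done
None
```

The job is handed in: I turned the carousel by its grip until the flask stood in the opening, then lifted the flask out and stood it upright on the cork pad, well centred; the final pictures show the beaker, squat jar and bowl still upright in the carousel, but hand-in returned no verdict.

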